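Shut off the red air line in the bench valve box

ROBOT

A 6-joint arm with a two-finger parallel gripper is mounted at the origin on the work surface. World frame = base frame: x ahead of the robot, y to its left, z up, the work surface at z = 0. Lengths are in mm, angles in degrees, forces in N, time in s.
With the tool pointing down it reaches from about 350 to 850 mm from the base axis. Payload 8.1 kg.
Tool frame: the origin (TCP) lies midway between the tips of the shut fingers; the grasp point (between the pads) lies 19 mm behind it; z points along the fingers, y is the line along which they close (so a half turn about z gives the same grasp; the last joint's range is limited). The gripper opens to 85 mm and grips with 20 to 120 N. Pads are 22 mm wide; open, the fingers measure 114 mm over their backs; the gripper's body (76 mm by 85 mm) begins 54 mm behind the grasp point. The pads swing forward as they close: fully open they stand 13 mm farther back than shut.
Start: joints at [-76.742, 7.471, 85.268, -0, 87.261, -4.893], TCP at [186.937, -570.14, 231.292] pointing down, gripper open.
Joint ranges: [-169.43, 169.43], [-51.17, 129.36], [1.28, 143.12], [-76.62, 256.62], [0, 156.53], [-152.29, 152.29]. Speed limits (degrees/s): [136.94, 136.94, 159.86, 180, 180, 180].

INTERFACE

Orientations are given as [roll, pitch, yaw] about the fixed x, y, z axes, in that order (R = Rz(yaw) Ry(pitch) Rx(roll)).
In Python, from bench import r gives the robot as it stands.
- The arm moves only by the tool step_arm, never from a script. Its arguments are lists of equal length, an entry for each row: "delta_pos": the shift along the world's x, y, z in units of 200 mm (1.0 is 200 mm), a list of three; "spin": the turn about the world's z in units of 180 degrees (1.0 is 180 degrees). In form: {"delta_pos": [[dx, dy, dz], ...], "spin": [spin, ...]}. A call has 1 to 8 rows; each row shifts and turns the commanded pose from where the row before left it; what a row does not reach is not made up. A row lasts 1/8 s, in which the tool goes at most 62.5 mm and 10.7 degrees, less where a joint would pass 70% of its speed; a pose out of reach is approached as far as the arm can. A call with a number of a shift or a turn outside -1 to 1 is refused whole. A call with a gripper value outside its range is refused whole. "gripper" is the opening, from -1 (shut) to 1 (fully open), set as the call begins (left out, the last holds). The fingers move at their own pace and stop on an object; "squeeze" is the grip in N (left out, the last holds). Time passes only in rows, so rows that do not move let the fingers close. It gives the time, the measured TCP pose, the force, the opening and the grip force at its end, in the units of the state.
- r.sense(): the state, without advancing time (a new reading comes with each control period).
- r.snapshot(name): name is "side" or "top" or "wrist"; returns a dict with "pixels" (384x512x3 uint8, blue, green, red), "fx", "fy", "cx", "cy" (pixels), "camera_from_world" (4x4, takes a point from world to camera coordinates). Camera axes: x right, y up, looking along -z (the intrinsics and any distortion apply to the point x, -y, -z); pixel columns grow to the right and rows downward; lengths in mm; the calibration is good to about 2 mm. A picture is of the moment at which its call begins. There is no depth.
- r.hand_in(): hands the job in; it is judged then, once.
The state is a dict: "time": time; "joint_pos": joint angles; "qd": joint speeds; "joint_efforts": joint torques, N m; "tool_pos": TCP position; "tcp_rot": TCP orientation; "ft_force": force on the tool from outside, world axes, zero at the start; "wrist_torque": the same for the moment, N m; "finger_gap": finger opening in mm; "grip_force": force on a finger pad.
Only numpy, scipy, OpenCV 4.12 (cv2) and the standard library are available. Lean on these libraries where they do the work, as an engineer would, in place of code of your own. Each camera call takes 0.05 s, during which the arm holds its last target. There are 200 camera calls.

TASK

The coupler on the red-handled air line is to be changed: slide the blue cover of the air box along its rails, to the left, all the way open to its stop, pushing it and never lifting it, then push the red valve handle fully shut, a quarter turn clockwise to its stop. Leave the yellow handle open, the cover open, and do not disturb the other things on the bench.

Things in the scene. Friction and masses are not known exactly. Their poses are not given: they have to be found in the camera images.
- air_box: Fixed grey steel valve box, 170 (its x) x 486 (its y) x 97 mm. Origin on the bench below the middle of its opening; x points away from the robot, y to the left, z up. Outer faces x -85, +85, y -126, +360. Clear opening x -65 to +65, y -116 to +116. Guide rails (x beyond 75 either side) and end stops reach z 97. On its front a gauge (y 235) and two couplers, below z 78.
- deck_mid (a point): Middle of the closed deck that forms the top of the box's left half (y 116 to 356, z 90), level with the ledges on which the cover slides; the open cover lies over it. A blue pipe leaves the box's left end at z 40, 12 mm radius, and goes down into the bench 95 mm on.
- cover: Loose blue steel cover, 0.4 kg, held down only by its weight, lying between the rails (2 mm play a side): plate 146 (x) x 236 (y) x 3 mm. Origin: middle of its underside, z 90; axes as the box. It hides the opening at the start: origin at y 0 to 25 mm in the box frame. It slides towards +y of the box (1 to 6 N) over the deck to the stop, origin then at y 236.
- cover_lip (a point): Middle of the outer (right-hand, -y) face of the pull lip that stands up along the cover's right-hand edge, 16 mm above the cover's underside, 118 mm from its origin. Lip 110 long (x), 4 mm thick, with a rubber top edge 7 mm thick; its top is 32 mm above the cover's underside. Push it here to open.
- red_valve: Brass ball valve with the red handle, fixed in the box under the cover, in the right or the left of two places (y -55 or +40, x +25 in the box frame). Origin on the bench, on the handle's vertical axis; axes as the box. Valve and pipes stay below z 58 at the axis, 51 elsewhere. Its quick coupler sticks out of the box's front, to 150 mm before the axis.
- red_handle (a joint): Turn of the red handle, rad: 0 = open, handle along the pipe, pointing to -x of the box (at the robot); 1.571 = shut, at its stop, pointing to +y of the box (to the left). It grows clockwise seen from above. Starts at 0 to 0.12. Stiff: 0.15 N m of friction, stays where it is left.
- red_grip (a point): Point on the top of the red handle's sleeve, 55 mm from the handle's axis, at z 73. The red sleeve runs from 19 to 65 mm from the axis, 14 mm wide, from z 60 to z 73.
- yellow_valve: The same valve with a yellow handle, in the other of the two places. Origin and axes as for the red valve.
- yellow_handle (a joint): Turn of the yellow handle, rad, as for the red one; open (0 to 0.1) and to be left open.
- yellow_grip (a point): Point on the top of the yellow sleeve, 55 mm from its axis, z 73; same sizes as the red handle.
- spray_can: Loose green can, 54 mm diameter, 150 high, standing behind the box. Origin: centre of its underside. Leave it alone.
- parts_bin: Loose open blue bin, 130 x 95 x 60 mm, standing off the right end of the box. Origin: centre of its underside. Leave it alone.
- new_coupler: Loose brass coupler, 28 mm diameter, 47 high, standing in front of the box's left half. Origin: centre of its underside. Leave it alone.
- spanner: Loose steel spanner lying on the bench behind the box's left half, along its own x, about 190 mm long, 7 thick. Origin near the middle of its underside. Leave it alone.

How it is judged:
By the outcome, as a careful person would: the job done as asked, in the order asked, and still so for the second after the job is handed in, with the robot touching nothing.
It also fails if it takes over 53 s, if anything falls off the work surface, if the arm or the gripper's body presses on something with over 40 N, if the wrist force passes 120 N, or if a joint passes its speed limit or range.

## Working session

There is one attempt and no reset: what is moved stays moved. The work goes in short steps, Python scripts to look and compute and a tool call to move; the robot and the scene stay as the last step left them, time stands still between calls to the robot, and variables do not carry over. Pictures are saved under pics/ and viewed, at most 10 in all, crops included, and the job is handed in when it is done.

Besides the shell and the picture viewer there is one more tool, called after "Call:" as name([rows], argument=value, ...), one row to a line, values as JSON. step_arm: Moves the arm, as the interface text tells. Shifts and turns lie within -1 to 1; 1 stands for 200 mm of shift or 180 degrees of turn. Its arguments: {"type":"object","properties":{"delta_pos":{"type":"array","items":{"type":"array","items":{"type":"number","minimum":-1,"maximum":1}}},"spin":{"type":"array","items":{"type":"number","minimum":-1,"maximum":1}},"gripper":{"type":"number"},"squeeze":{"type":"number"}},"required":["delta_pos","spin"]}

```bash
mkdir -p pics; ls
python3 - <<'E'
from bench import r
import cv2
s=r.sense();print(s)
for n in("top","side"):
    d=r.snapshot(n);cv2.imwrite(f"pics/{n}0.png",d["pixels"]);print(n,d["fx"],d["fy"],d["cx"],d["cy"],d["camera_from_world"],[k for k in d])
E
```

```text
pics
{'time': 0.0, 'joint_pos': array([-7.67420369e+01,  7.51494147e+00,  8.53299377e+01,  2.85291966e-04,
        8.72616832e+01, -4.89287220e+00]), 'qd': array([-0.04746751,  0.06718515,  0.02331002,  0.03664734,  0.01378779,
       -0.03073591]), 'joint_efforts': array([-6.92348804e-04, -5.69408548e+01, -5.00545406e+01, -1.89120633e-04,
        1.47605682e-02, -8.34585563e-06]), 'tool_pos': array([ 186.80898354, -569.5940024 ,  230.23986218]), 'tcp_rot': array([-1.79893850e+02, -9.37291514e-03,  1.81508127e+01]), 'ft_force': array([ 0.53588743,  0.1079914 , -0.45220761]), 'wrist_torque': array([ 0.00626738,  0.03828415, -0.01088471]), 'grip_force': 0.0, 'finger_gap': 85.58575873586082}
top 418.0563067084477 418.0563067084477 259.4352568952844 186.00850273388124 [[ 1.99587132e-02 -9.99798989e-01 -1.90548963e-03 -1.05294309e+02]
 [ 9.84334813e-01  1.93160057e-02  1.75248017e-01 -5.62839621e+02]
 [-1.75175984e-01 -5.37336470e-03  9.84522474e-01 -1.02800714e+03]
 [ 0.00000000e+00  0.00000000e+00  0.00000000e+00  1.00000000e+00]] ['pixels', 'fx', 'fy', 'cx', 'cy', 'camera_from_world']
side 444.44687769553786 444.44687769553786 256.54254432029234 189.01204733295006 [[ 9.98504986e-01 -5.42803182e-02  6.43732347e-03 -5.68266931e+02]
 [ 3.17409799e-02  6.71666347e-01  7.40173512e-01 -8.18194371e+00]
 [-4.45005873e-02 -7.38862616e-01  6.72385107e-01 -1.08929457e+03]
 [ 0.00000000e+00  0.00000000e+00  0.00000000e+00  1.00000000e+00]] ['pixels', 'fx', 'fy', 'cx', 'cy', 'camera_from_world']
```

View pics/top0.png

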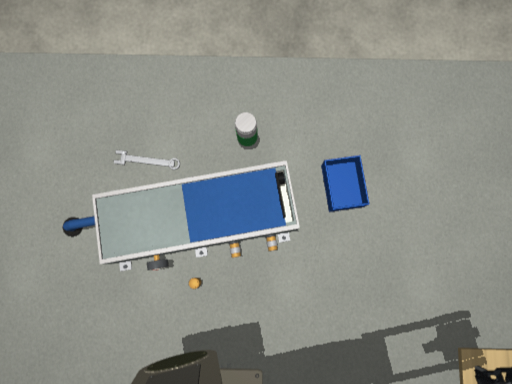

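View pics/side0.png

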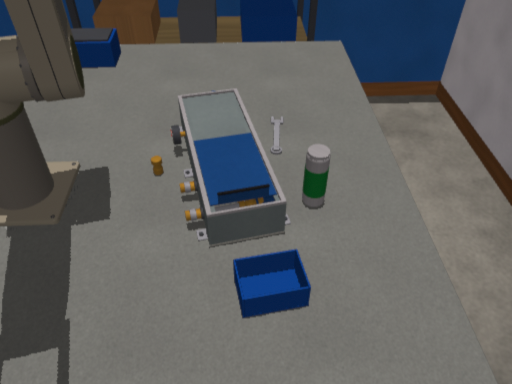

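The top view shows the box with rim corners near (93,195), (287,163), (298,229) and (101,262). The blue cover spans columns 183–285, with its lip at the right by (283,195). The bin is at (345,183), the can at (246,130) and the new coupler at (195,283). Next I'll measure these.

```bash
cat > h.py <<'E'
from bench import r
import cv2, numpy as np
def ray(d,u,v,z):
    T=d["camera_from_world"];R=T[:3,:3];c=-R.T@T[:3,3]
    w=R.T@np.array([(u-d["cx"])/d["fx"],-(v-d["cy"])/d["fy"],-1.])
    return (c+w*(z-c[2])/w[2])
def proj(d,p):
    T=d["camera_from_world"];q=T[:3,:3]@np.array(p,float)+T[:3,3]
    return np.array([d["cx"]+d["fx"]*q[0]/-q[2],d["cy"]-d["fy"]*q[1]/-q[2]])
def blue(d,box,lo=(100,120,60),hi=(125,255,255)):
    h=cv2.cvtColor(d["pixels"],cv2.COLOR_BGR2HSV);m=cv2.inRange(h,lo,hi)
    k=np.zeros_like(m);u0,v0,u1,v1=box;k[v0:v1,u0:u1]=m[v0:v1,u0:u1];return k
def crop(d,box,s,name):
    u0,v0,u1,v1=box;cv2.imwrite(name,cv2.resize(d["pixels"][v0:v1,u0:u1],None,fx=s,fy=s,interpolation=cv2.INTER_CUBIC))
E
python3 - <<'E'
from h import *
d=r.snapshot("top")
cs=[(93,195),(287,163),(298,229),(101,262)]
P=np.array([ray(d,*c,97)[:2] for c in cs]);print(P)
for i in range(4):print(np.linalg.norm(P[i]-P[(i+1)%4]), np.degrees(np.arctan2(*(P[(i+1)%4]-P[i])[::-1])))
m=blue(d,(170,150,292,250))
q=cv2.boxPoints(cv2.minAreaRect(cv2.findNonZero(m)));print(q,[ray(d,*c,93)[:2].round() for c in q])
crop(d,(80,140,310,280),3.4,"pics/c1.png")
s=r.snapshot("side");crop(s,(165,80,295,245),3.6,"pics/c2.png")
E
```

```text
[[ 525.94648002  313.67925665]
 [ 615.82388012 -161.76164426]
 [ 452.65069888 -189.72534092]
 [ 364.75184365  280.04534705]]
483.861547663265 -79.2951236608916
165.5519719266197 -170.27543985744973
477.9233286071933 100.59807457876082
164.66617948909655 11.78589773188044
[[179.712   184.416  ]
 [274.84    167.12001]
 [285.304   224.67201]
 [190.176   241.968  ]] [array([557., 103.]), array([ 606., -132.]), array([ 463., -159.]), array([417.,  70.])]
```

View pics/c1.png

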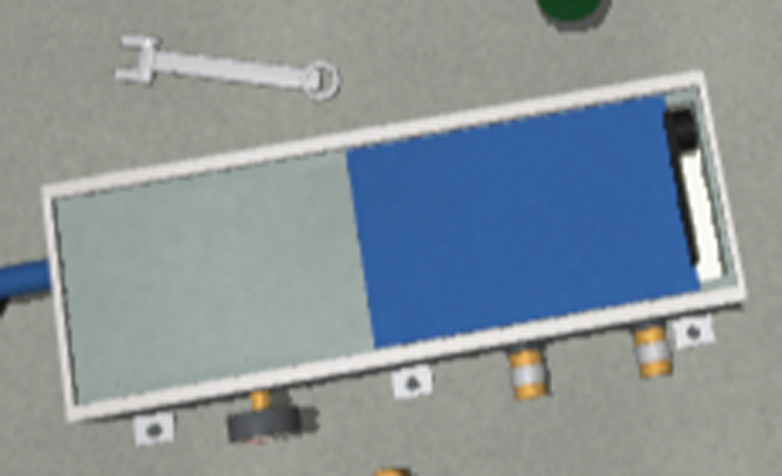

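View pics/c2.png

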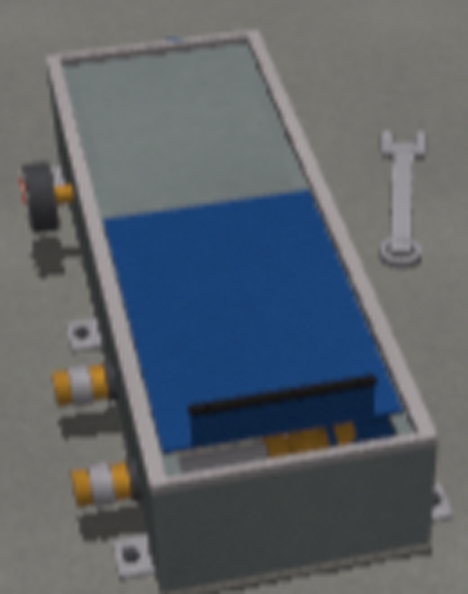

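The crops show rim corners in the top view at (92.4,195), (286.8,161.2), (299.1,227.6) and (100.6,263.5). The cover's left edge runs from (182,184.7) to (189.7,242.4). The lip's black top edge runs from side pixels (218,194) to (269,186). I'll fit the box pose from these.

```bash
cat >> h.py <<'E'
def box(d):
    cs=[(92.4,195),(286.8,161.2),(299.1,227.6),(100.6,263.5)]
    W=np.array([ray(d,*c,97)[:2] for c in cs]);B=np.array([[85,360],[85,-126],[-85,-126],[-85,360.]])
    bc,wc=B.mean(0),W.mean(0);H=(B-bc).T@(W-wc);a=np.arctan2(H[0,1]-H[1,0],H[0,0]+H[1,1])
    R=np.array([[np.cos(a),-np.sin(a)],[np.sin(a),np.cos(a)]]);t=wc-R@bc
    return R,t,a,(W-t)@R
E
python3 - <<'E'
from h import *
d=r.snapshot("top");R,t,a,res=box(d)
print(t,np.degrees(a),res.round(1))
tb=lambda p:((p[:2]-t)@R).round(1)
print("cover left edge",tb(ray(d,182.06,184.7,93)),tb(ray(d,189.7,242.4,93)))
s=r.snapshot("side")
print("side corners",[tb(ray(s,*c,97)) for c in[(165+50/3.6,80+58/3.6),(165+258/3.6,80+33/3.6),(165+435/3.6,80+437/3.6),(165+155/3.6,80+487/3.6)]])
print("lip top side",tb(ray(s,165+190/3.6,80+407/3.6,122)),tb(ray(s,165+376/3.6,80+378/3.6,122)))
print("lip top top",tb(ray(d,80+682/3.4,140+115/3.4,122)),tb(ray(d,80+693/3.4,140+265/3.4,122)))
print("bin",[tb(ray(d,*c,60)) for c in[(323,161),(360,156),(367,206),(332,211)]], "can", tb(ray(d,246,121,150)),"nc",tb(ray(d,195,283,40)))
for y in(-118,-160,150):print(y,R@[0,y]+t)
E
```

```text
[513.7895564  -54.17773094] 11.278692645599666 [[  84.1  359.8]
 [  83.6 -125.8]
 [ -83.6 -124.2]
 [ -84.1  358.2]]
cover left edge [ 71.6 140. ] [-71.9 142.2]
side corners [array([-80.7, 351.7]), array([ 84.6, 350.9]), array([  84. , -127.4]), array([ -80.9, -128.1])]
lip top side [-53.2 -94.5] [ 56.4 -96.2]
lip top top [  49.9 -102.6] [-56.3 -90.4]
bin [array([  76. , -221.8]), array([  72.1, -318.5]), array([ -58.1, -307.7]), array([ -55. , -217.9])] can [186.3 -42.4] nc [-170.   152.3]
-118 [ 536.86816824 -169.89885121]
-160 [ 545.0825894  -211.08772452]
150 [484.45233795  92.92538804]
```

Call:
step_arm([
  [0.15,0.16,0],
  [0.15,0.16,0],
  [0.15,0.16,0],
  [0.15,0.16,0],
  [0.15,0.16,0],
  [0.15,0.16,0],
  [0.15,0.16,0],
  [0.15,0.16,0],
], spin=[-0.01,-0.01,-0.01,-0.008,0,0,0,0], gripper=-1)

```text
time: 1.3
tool_pos: [427.8, -313.0, 231.4]
tcp_rot: [180.0, -0.0, 11.3]
ft_force: [0.1, -0.6, 0.2]
finger_gap: 0.0
grip_force: 0.0
```

Call:
step_arm([
  [0.142,0.152,0],
  [0.142,0.152,0],
  [0.142,0.152,0],
  [0.142,0.152,0],
  [0,0,-0.16],
  [0,0,-0.16],
  [0,0,-0.16],
  [0,0,0],
], spin=[0,0,0,0,0,0,0,0])

```text
time: 2.3
tool_pos: [538.3, -191.5, 132.1]
tcp_rot: [-179.8, 0.3, 11.3]
ft_force: [-0.5, 0.2, -0.9]
finger_gap: 0.2
grip_force: 0.0
```

Run:
```python
from h import *
d=r.snapshot("side");crop(d,(165,80,345,245),3.6,"pics/c3.png")
```

```text
(no output)
```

View pics/c3.png

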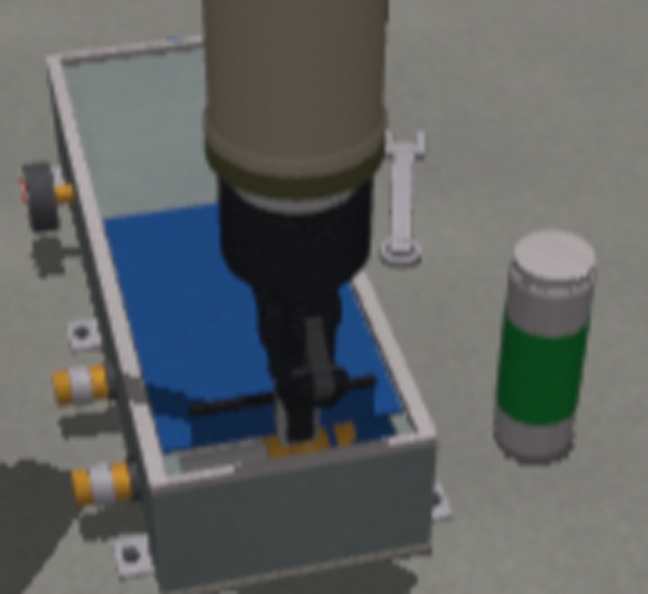

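The side crop shows the shut fingers hovering just outside the lip, at crop (295,440), centred on it. I'll lower them and start pushing.

Call:
step_arm([
  [0,0,-0.06],
  [0,0,-0.07],
  [0,0,0],
  [-0.01,0.049,0],
  [-0.01,0.049,0],
  [-0.01,0.049,0],
  [-0.01,0.049,0],
  [-0.01,0.049,0],
], spin=[0,0,0,0,0,0,0,0])

```text
time: 3.35
tool_pos: [530.6, -143.1, 109.6]
tcp_rot: [180.0, -0.0, 11.3]
ft_force: [0.5, -2.2, -0.0]
finger_gap: -0.4
grip_force: 1.1
```

Call:
step_arm([
  [-0.016,0.078,0],
  [-0.02,0.098,0],
  [-0.02,0.098,0],
  [-0.02,0.098,0],
  [-0.02,0.098,0],
  [-0.02,0.098,0],
  [-0.02,0.098,0],
  [-0.014,0.07,0],
], spin=[0,0,0,0,0,0,0,0])

```text
time: 4.35
tool_pos: [500.3, 4.9, 109.4]
tcp_rot: [180.0, -0.0, 11.3]
ft_force: [0.9, -3.1, 2.9]
finger_gap: -0.1
grip_force: 2.2
```

Call:
step_arm([
  [-0.01,0.049,0],
  [-0.01,0.049,0],
  [-0.008,0.039,0],
  [-0.005,0.025,0],
  [-0.003,0.015,0],
  [-0.002,0.01,0],
], spin=[0,0,0,0,0,0])

```text
time: 5.1
tool_pos: [493.0, 41.0, 109.4]
tcp_rot: [180.0, -0.0, 11.3]
ft_force: [1.2, -4.4, 3.7]
finger_gap: -0.5
grip_force: 2.9
```

Call:
step_arm([
  [-0.0015,0.0075,0],
  [-0.0015,0.0075,0],
  [-0.0015,0.0075,0],
  [-0.0015,0.0075,0],
], spin=[0,0,0,0])

```text
time: 5.6
tool_pos: [491.8, 47.1, 109.3]
tcp_rot: [180.0, -0.0, 11.3]
ft_force: [0.9, -4.4, 4.1]
finger_gap: -0.2
grip_force: 3.1
```

Call:
step_arm([
  [-0.0015,0.0075,0],
  [-0.0015,0.0075,0],
  [-0.0015,0.0075,0],
], spin=[0,0,0])

```text
time: 5.98
tool_pos: [491.0, 51.2, 109.4]
tcp_rot: [179.9, -0.0, 11.3]
ft_force: [1.8, -10.0, 5.2]
finger_gap: 0.3
grip_force: 5.6
```

Call:
step_arm([
  [-0.001,0.005,0],
  [-0.001,0.005,0],
], spin=[0,0])

```text
time: 6.22
tool_pos: [491.3, 51.7, 109.5]
tcp_rot: [179.8, -0.1, 11.3]
ft_force: [6.4, -15.4, 2.3]
finger_gap: -0.3
grip_force: 8.1
```

The force climbs at the stop, so the cover is fully open. I'll back off straight away from the lip, then rise and look.

Call:
step_arm([
  [0.01,-0.05,0],
  [0.02,-0.098,0],
  [0.02,-0.098,0.1],
  [0.02,-0.1,0.25],
  [0.04,-0.2,0.25],
  [0.04,-0.2,0],
  [0.04,-0.2,0],
  [0,0,0],
], spin=[0,0,0,0,0,0,0,0])

```text
time: 7.22
tool_pos: [527.7, -136.0, 226.5]
tcp_rot: [-179.9, 0.1, 11.2]
ft_force: [0.5, 1.1, -0.2]
finger_gap: -0.2
grip_force: 0.0
```

Run:
```python
from h import *
d=r.snapshot("top");s=r.snapshot("side");w=r.snapshot("wrist");d2=cv2.resize(d["pixels"][140:280,80:310],None,fx=3.4,fy=3.4,interpolation=cv2.INTER_CUBIC)
a=cv2.resize(s["pixels"][80:245,165:295],(300,381));b=cv2.resize(w["pixels"],(400,300))
o=np.zeros((600,782,3),np.uint8);o[:300,:493]=cv2.resize(d2,(493,300));o[:381,482:782]=a;o[300:,:400]=b;cv2.imwrite("pics/m4.png",o)
print(d2.shape,r.sense()["tool_pos"])
```

```text
(476, 782, 3) [ 527.63308703 -133.34453764  226.79316775]
```

View pics/m4.png

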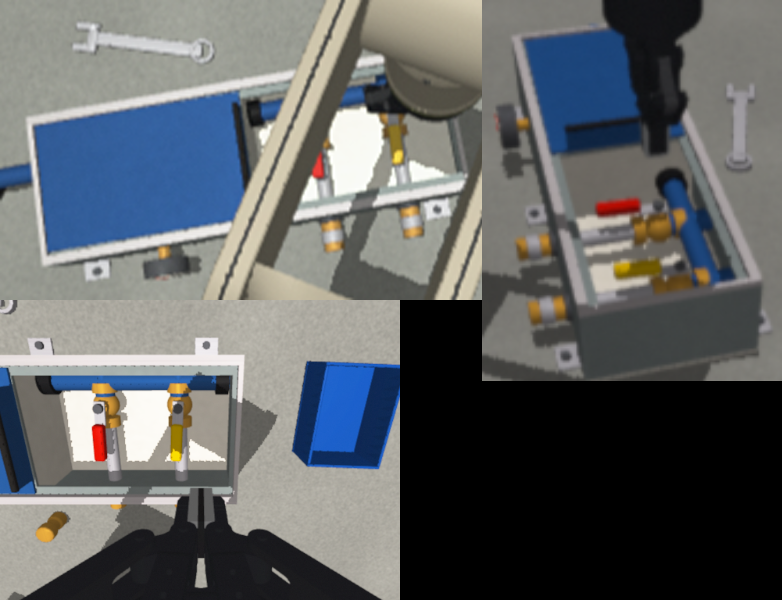

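The cover lies fully over the deck. The red handle is the left valve (wrist mosaic (99,443)) and the yellow is the right one ((176,443)). Now I'll measure the sleeves.

```bash
cat > meas.py <<'E'
from h import *
def sleeves(d,R,t,tag):
    h=cv2.cvtColor(d["pixels"],cv2.COLOR_BGR2HSV);S=(h[...,1]>170)
    for n,m in(("red",((h[...,0]<6)|(h[...,0]>174))&S&(h[...,2]>80)),("yel",(h[...,0]>23)&(h[...,0]<33)&S&(h[...,2]>80))):
        m=m.astype(np.uint8);k,l,st,c=cv2.connectedComponentsWithStats(m)
        if k<2:continue
        i=1+st[1:,4].argmax();q=cv2.boxPoints(cv2.minAreaRect(cv2.findNonZero((l==i).astype(np.uint8))))
        print(tag,n,st[i,4],c[i].round(1),"box xy",((ray(d,*c[i],68)[:2]-t)@R).round(1),[((ray(d,*p,70)[:2]-t)@R).round().tolist() for p in q])
E
python3 - <<'E'
from meas import *
R,t,a,_=box(r.snapshot("top"))
for n in("wrist","side"):sleeves(r.snapshot(n),R,t,n)
s=r.snapshot("side")
for v in(-55,40):print("valve axis side px",proj(s,[*(R@[25,v]+t),60]))
E
```

```text
wrist red 716 [127.8 182.3] box xy [-13.3  44.8] [[9.0, 50.0], [10.0, 35.0], [-36.0, 38.0], [-37.0, 53.0]]
wrist yel 614 [226.  182.4] box xy [-13.3 -49.3] [[-36.0, -41.0], [10.0, -45.0], [9.0, -57.0], [-36.0, -55.0]]
side red 98 [223.7 169.2] box xy [-16.1  42.1] [[-37.0, 51.0], [5.0, 49.0], [3.0, 29.0], [-39.0, 31.0]]
side yel 87 [232.  196.1] box xy [-16.5 -53.6] [[-35.0, -44.0], [5.0, -50.0], [2.0, -66.0], [-38.0, -61.0]]
valve axis side px [250.28682583 195.99986374]
valve axis side px [240.83467401 169.68855094]
```

```bash
cat > path.py <<'E'
from h import *
a=np.radians(11.28);R=np.array([[np.cos(a),-np.sin(a)],[np.sin(a),np.cos(a)]]);t=np.array([513.8,-54.2])
def tcp(th,rr=45,off=17):
    th=np.radians(th);u=np.array([-np.cos(th),np.sin(th)]);n=np.array([np.sin(th),np.cos(th)])
    return R@(np.array([25,40])+rr*u-off*n)+t
tb=lambda p:((np.array(p)[:2]-t)@R)
E
python3 - <<'E'
from path import *
p=tcp(0,off=30);print("start",p,(p-r.sense()["tool_pos"][:2])/200)
A=[p]+[tcp(x) for x in range(0,100,9)]
for k in range(1,len(A)):print((k-1)*9,A[k].round(1),((A[k]-A[k-1])/200).round(3))
E
```

```text
start [492.23030173 -48.3052467 ] [-0.17935035  0.42497419]
0 [489.7 -35.6] [-0.013  0.064]
9 [486.2 -28.9] [-0.017  0.033]
18 [483.8 -21.7] [-0.012  0.036]
27 [482.6 -14.3] [-0.006  0.037]
36 [482.5  -6.7] [-0.     0.038]
45 [483.6   0.8] [0.006 0.037]
54 [485.9   8. ] [0.011 0.036]
63 [489.3  14.7] [0.017 0.034]
72 [493.7  20.9] [0.022 0.031]
81 [498.9  26.2] [0.026 0.027]
90 [505.   30.7] [0.03  0.022]
99 [511.7  34.2] [0.033 0.017]
```

Call:
step_arm([
  [-0.06,0.14,0],
  [-0.06,0.14,0],
  [-0.06,0.145,0],
  [0,0,0],
  [0,0,-0.25],
  [0,0,-0.2],
  [0,0,-0.2],
  [0,0,0],
], spin=[0,0,0,0,0,0,0,0])

```text
time: 8.57
tool_pos: [489.4, -49.0, 94.4]
tcp_rot: [-179.8, 0.4, 11.3]
ft_force: [-0.2, 0.2, 0.4]
finger_gap: -0.0
grip_force: 0.0
```

Run:
```python
from path import *
d=r.snapshot("wrist");b=cv2.resize(d["pixels"],(533,400));s=r.snapshot("side");o=np.zeros((400,793,3),np.uint8);o[:,:533]=b;o[:330,533:]=cv2.resize(s["pixels"][80:245,165:295],(260,330));cv2.imwrite("pics/m5.png",o)
q=r.sense();print(q["tool_pos"],tb(q["tool_pos"]),q["ft_force"])
```

```text
[492.6539564  -49.62289688  98.72578181] [-19.84226649   8.62493439] [ 0.42155191  0.72928399 -0.08238194]
```

View pics/m5.png

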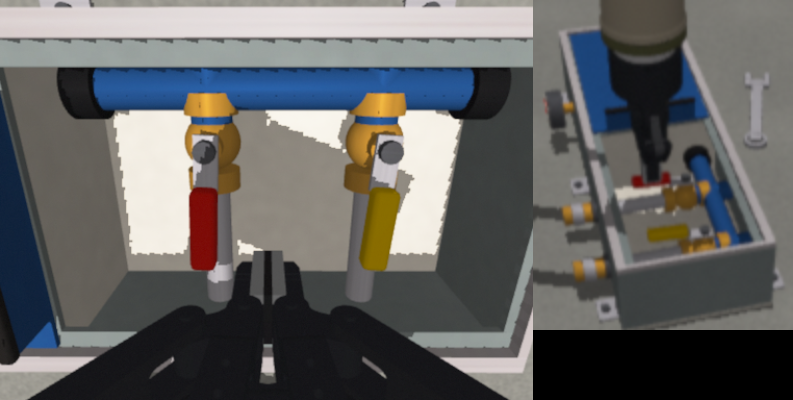

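The red sleeve (wrist (203,228)) lies clear to the left of the fingers (268,265), and yellow is clear on the right (380,228). I'll lower in the gap, then sweep.

Call:
step_arm([
  [0,0,-0.06],
  [0,0,-0.06],
  [0,0,-0.06],
  [0,0,0],
  [-0.008,0.036,0],
  [-0.008,0.032,0],
  [0,0,0],
], spin=[0,0,0,0,0,0,0])

```text
time: 9.55
tool_pos: [489.2, -35.2, 62.1]
tcp_rot: [180.0, -0.0, 11.4]
ft_force: [0.5, -0.9, 0.5]
finger_gap: 0.1
grip_force: 0.0
```

Right at the start of the contact path. Now the arc.

Call:
step_arm([
  [-0.017,0.033,0],
  [-0.012,0.036,0],
  [-0.006,0.037,0],
  [0,0.038,0],
  [0.006,0.037,0],
], spin=[-0.05,-0.05,-0.05,-0.05,-0.05])

```text
time: 10.18
tool_pos: [482.2, 0.2, 61.7]
tcp_rot: [179.9, 0.1, -34.0]
ft_force: [-5.4, -1.7, 3.4]
finger_gap: -0.0
grip_force: 2.8
```

Call:
step_arm([
  [0.011,0.036,0],
  [0.017,0.034,0],
  [0.022,0.031,0],
  [0.026,0.027,0],
], spin=[-0.05,-0.05,-0.05,-0.05])

```text
time: 10.68
tool_pos: [496.7, 11.9, 61.3]
tcp_rot: [-179.4, 1.2, -68.4]
ft_force: [-0.6, 0.8, 0.7]
finger_gap: 0.2
grip_force: 0.0
```

Call:
step_arm([
  [0,0,0],
  [0,0,0],
], spin=[0,0])

```text
time: 10.92
tool_pos: [496.9, 10.8, 61.4]
tcp_rot: [-179.4, 1.2, -68.5]
ft_force: [0.8, -0.6, 0.1]
finger_gap: 0.1
grip_force: 0.0
```

Run:
```python
from path import *
d=r.snapshot("wrist");b=cv2.resize(d["pixels"],(533,400));s=r.snapshot("side");o=np.zeros((400,793,3),np.uint8);o[:,:533]=b;o[:330,533:]=cv2.resize(s["pixels"][80:245,165:295],(260,330));cv2.imwrite("pics/m6.png",o)
q=r.sense();print(q,tb(q["tool_pos"]))
```

```text
{'time': 11.025, 'joint_pos': array([ -5.64574823,   0.21415261, 111.39844831,   1.45056026,
        68.36220503, 152.2578689 ]), 'qd': array([ 0.11441354,  0.08082401, -0.11304971,  0.07323977, -0.01594029,
       -0.11343044]), 'joint_efforts': array([-1.43742920e-01, -4.49909806e+01, -4.48483300e+01,  1.43585829e-01,
       -5.67918774e-03,  5.63029025e-03]), 'tool_pos': array([496.87249734,  10.95600271,  61.39595656]), 'tcp_rot': array([-179.3554343 ,    1.18472154,  -68.43155751]), 'ft_force': array([-0.46000616,  0.8194384 ,  0.08441147]), 'wrist_torque': array([ 0.01160147,  0.02220006, -0.01141958]), 'grip_force': 0.0, 'finger_gap': 0.09784347492605848} [-3.85575015 67.20846841]
```

View pics/m6.png

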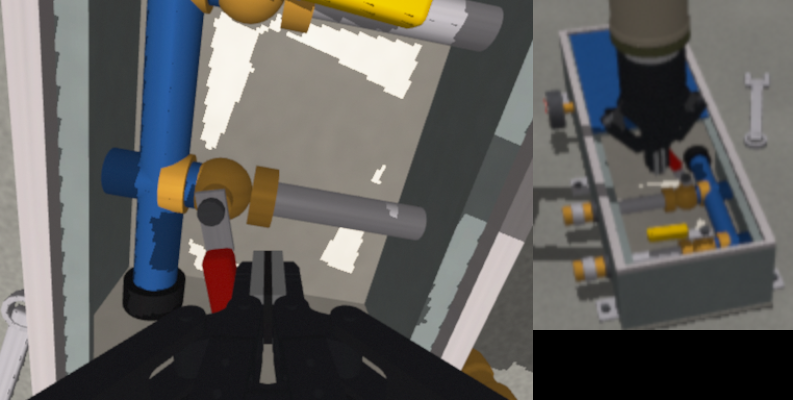

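The picture shows the red handle about three quarters turned, from axis (210,210) to sleeve end (220,300). The last joint has reached its limit, so I'll spin back and finish by pushing without turning.

Call:
step_arm([
  [-0.005,-0.001,0],
  [0,0,0],
  [0,0,0],
  [0,0,0],
], spin=[0.04,0.05,0.02,0])

```text
time: 11.52
tool_pos: [495.9, 10.8, 61.3]
tcp_rot: [-179.4, 1.2, -48.7]
ft_force: [0.7, -0.1, 0.3]
finger_gap: -0.1
grip_force: 0.0
```

Run:
```python
from path import *
q=r.sense();print(q["joint_pos"],q["tool_pos"],q["tcp_rot"],q["ft_force"],tb(q["tool_pos"]))
```

```text
[ -5.62421677   0.52971522 111.08752738   1.37445474  68.82507158
 132.53170181] [495.86251989  10.81524351  61.34371638] [-179.3610782     1.19380155  -48.65070583] [ 0.66045137 -0.12809511  0.31799899] [-4.8737509  67.26798371]
```

Call:
step_arm([
  [-0.001,0.03,0],
  [0.004,0.031,0],
  [0.011,0.023,0],
  [0.01,0.002,0],
  [0,0,0],
], spin=[0,0,0,0,0])

```text
time: 12.15
tool_pos: [500.4, 28.4, 61.0]
tcp_rot: [-179.4, 1.3, -48.6]
ft_force: [-3.5, 1.6, 0.6]
finger_gap: -0.0
grip_force: 1.5
```

Run:
```python
from path import *
q=r.sense();print(q["joint_pos"],q["tool_pos"],q["tcp_rot"],q["ft_force"],tb(q["tool_pos"]))
```

```text
[ -3.60638048   1.37127489 110.27806031   1.44347444  68.80841204
 134.50644814] [500.36937887  28.35022254  60.98847314] [-179.36826082    1.27129338  -48.63301827] [-3.46163784  1.6302154   0.59388809] [ 2.97595818 83.58268061]
```

Call:
step_arm([
  [0.0075,0.0015,0],
  [0.0075,0.0015,0],
  [0,0,0],
], spin=[0,0,0])

```text
time: 12.52
tool_pos: [502.4, 28.7, 60.7]
tcp_rot: [-179.5, 1.3, -48.6]
ft_force: [-9.3, 1.6, 3.3]
finger_gap: 0.1
grip_force: 4.2
```

Call:
step_arm([
  [0.0075,0.0015,0],
  [0.0075,0.0015,0],
  [0,0,0],
], spin=[0,0,0])

```text
time: 12.9
tool_pos: [503.1, 29.1, 60.3]
tcp_rot: [-179.7, 1.5, -48.6]
ft_force: [-21.2, -0.5, 10.6]
finger_gap: -0.2
grip_force: 10.0
```

The force rises against the stop. Backing off, then up and away.

Call:
step_arm([
  [-0.05,-0.01,0],
  [-0.06,-0.012,0],
  [0,0,0.15],
  [0,0,0.25],
  [0,0,0.3],
  [0,0,0.2],
  [0.05,-0.2,0],
  [0.05,-0.25,0],
], spin=[0,0,0,0,0,0,0.05,0.05])

```text
time: 13.9
tool_pos: [505.7, -66.0, 243.0]
tcp_rot: [-179.3, 1.0, -30.2]
ft_force: [0.9, -0.3, -0.6]
finger_gap: 0.0
grip_force: 0.0
```

Call:
step_arm([
  [0,-0.25,0],
  [0,-0.25,0],
  [0,0,0],
  [0,0,0],
], spin=[0.05,0.05,0.05,0.05])

```text
time: 14.4
tool_pos: [504.6, -166.6, 241.6]
tcp_rot: [-179.4, 1.1, 5.5]
ft_force: [0.8, -0.9, -0.3]
finger_gap: -0.3
grip_force: 0.0
```

Run:
```python
from meas import *
R,t,a,_=box(r.snapshot("top"))
w=r.snapshot("wrist");s=r.snapshot("side");sleeves(w,R,t,"wrist");sleeves(s,R,t,"side");d=r.snapshot("top")
o=np.zeros((600,800,3),np.uint8);o[:300,:400]=cv2.resize(d["pixels"],(400,300));o[300:,:400]=cv2.resize(w["pixels"],(400,300));o[:508,400:]=cv2.resize(s["pixels"][80:245,165:295],(400,508));cv2.imwrite("pics/m7.png",o)
```

```text
wrist red 750 [ 51.9 121.7] box xy [27.6 84.8] [[35.0, 107.0], [35.0, 57.0], [21.0, 60.0], [21.0, 110.0]]
wrist yel 635 [198.5 151.3] box xy [-13.3 -49.6] [[9.0, -45.0], [9.0, -58.0], [-36.0, -56.0], [-36.0, -41.0]]
side red 74 [237.4 157. ] box xy [25.8 80. ] [[17.0, 101.0], [32.0, 107.0], [33.0, 56.0], [19.0, 51.0]]
side yel 100 [232.3 195.8] box xy [-15.6 -53. ] [[-36.0, -46.0], [5.0, -47.0], [3.0, -66.0], [-38.0, -64.0]]
```

View pics/m7.png

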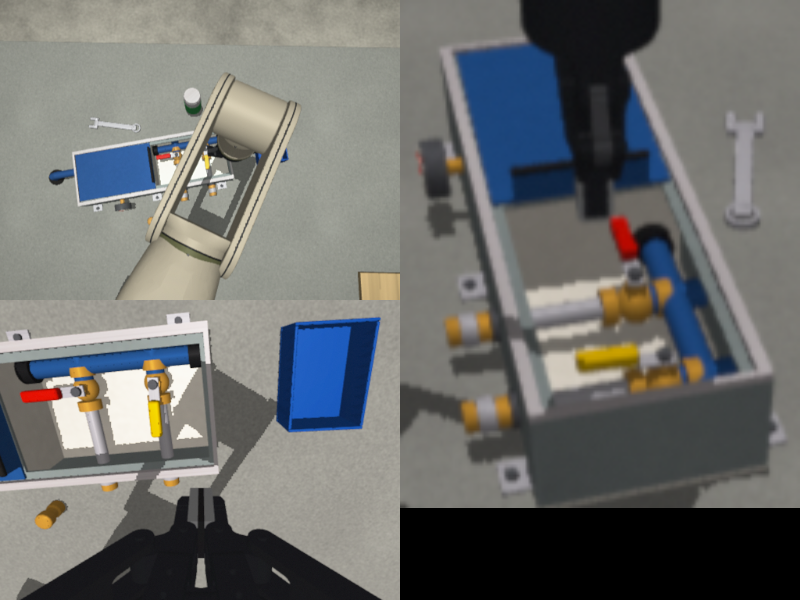

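The red handle now points along +y, shut at about 90°. The yellow handle is unchanged and the bench items are in place. One last numeric check of the cover, then hand-in.

Run:
```python
from h import *
d=r.snapshot("top");R,t,a,_=box(d)
m=blue(d,(94,165,215,262));n,l,st,c=cv2.connectedComponentsWithStats(m);i=1+st[1:,4].argmax()
p=cv2.findNonZero((l==i).astype(np.uint8))[:,0];P=np.array([(ray(d,*q,93)[:2]-t)@R for q in p])
print(P.min(0),P.max(0),np.percentile(P,[1,99],axis=0))
print(r.hand_in() if P[:,1].max()>348 else "check")
```

```text
[-70.50939847 118.70028675] [ 74.33440422 354.46310299] [[-68.5252213  127.69507214]
 [ 72.7146059  352.05823803]]
the job is handed in; nothing more can be done
None
```

The job is handed in: the blue cover was pushed fully open to its stop, then the red handle was turned fully shut to its stop, with the yellow handle left open and nothing else on the bench visibly moved.

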